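Spring-return check of the tilting inspection mirror

ROBOT

A 7-joint arm with a two-finger parallel gripper is mounted at the origin on the work surface. World frame = base frame: x ahead of the robot, y to its left, z up, the work surface at z = 0. Lengths are in mm, angles in rad, forces in N, time in s.
With the tool pointing down it reaches from about 425 to 875 mm from the base axis. Payload 4.7 kg.
Tool frame: the origin (TCP) lies midway between the tips of the shut fingers; the grasp point (between the pads) lies 19 mm behind it; z points along the fingers, y is the line along which they close (so a half turn about z gives the same grasp; the last joint's range is limited). The gripper opens to 87 mm and grips with 3 to 60 N. Pads are 19 mm wide; open, the fingers measure 117 mm over their backs; the gripper's body (75 mm by 190 mm) begins 51 mm behind the grasp point.
Start: joints at [1.262, 0.321, -0.07, 1.45, 0.023, 1.371, -0.057], TCP at [206.175, -616.456, 222.587] pointing down, gripper open.
Joint ranges: [-2.86, 2.86], [-0.3, 2.09], [-1.38, 1.24], [0.06, 2.45], [-1.56, 4.7], [0.09, 2.05], [-2.69, 2.69]. Speed limits (rad/s): [2.57, 2.57, 3.14, 3.14, 3.14, 3.14, 3.14].

INTERFACE

Orientations are given as a rotation vector (axis times angle).
In Python, from bench import manip gives the robot as it stands.
- The arm moves only by the tool step_arm, never from a script. Its argument "rows" is a list of rows, each a list of 7 numbers: the shift along the tool's x, y, z normalised to -1 to 1, where 1 is 0.1 m, then the turn, a rotation vector about the tool's x, y, z normalised to -1 to 1, where 1 is 2 pi rad, then the closure, from -1 (fully open) to 1 (shut). In form: [[dx, dy, dz, rx, ry, rz, claw], ...]. A call has exactly 10 rows; each row is the pose to reach, as a shift and turn from the pose commanded when the call began, along the tool's axes at that moment, turning the shorter way round; what a row does not reach only later rows make up. A row lasts 1/10 s, in which the tool goes at most 50 mm and 8.59 degrees, less where a joint would pass 70% of its speed; a pose out of reach is approached as far as the arm can. A call with a number of a shift or a turn outside -1 to 1 is refused whole. A call with a gripper value outside its range is refused whole. The fingers move at their own pace and stop on an object; "grip_force" is the grip in N (left out, the last holds). Time passes only in rows, so rows that repeat a pose let the fingers close, or fill a call up. It gives the time, the measured TCP pose, the force, the opening and the grip force at its end, in the units of the state.
- manip.state(): the state, without advancing time (a new reading comes with each control period).
- manip.grab_frame(name): name is "side" or "top" or "wrist"; returns (picture, depth): 400x640x3 uint8, red, green, blue; 400x640 float32, mm along the optical axis (not along the pixel's ray), 0 where there is no reading.
- manip.camera_params(name): a dict with "fx", "fy", "cx", "cy" (pixels), "cam_to_world" (4x4, takes a point from camera to world coordinates); the wrist camera has in their place "T_tool_cam" (4x4, takes a point from camera to tool coordinates, whose origin is the TCP and whose axes are the flange's). Camera axes: x right, y up, looking along -z (the intrinsics and any distortion apply to the point x, -y, -z); pixel columns grow to the right and rows downward; lengths in mm; the calibration is good to about 2 mm. A picture is of the moment at which its call begins: read the wrist's pose just before it. camera_params takes no time and is no camera call.
- manip.hand_in(): hands the job in; it is judged then, once.
The state is a dict: "clock": time; "joints": joint angles; "qvel": joint speeds; "tau": joint torques, N m; "position": TCP position; "orientation": TCP orientation; "force": force on the tool from outside, world axes, zero at the start; "ft_torque": the same for the moment, N m; "finger_gap": finger opening in mm; "finger_force": force on a finger pad.
Only numpy, scipy, OpenCV 4.12 (cv2) and the standard library are available. Lean on these libraries where they do the work, as an engineer would, in place of code of your own. Each camera call takes 0.05 s, during which the arm holds its last target. There are 200 camera calls.

TASK

Check the spring of the tilting inspection mirror: with the fingertips, press the rubber pad on the free corner of its plate down until the needle on the dial points at the index tab, not beyond it, hold it there for about one second, then let go so that the plate springs fully back, and stay clear of it. Do not touch the needle, do not shift the index tab, pick nothing up, and leave the other things on the bench where they are.

Things in the scene. Friction and masses are not known exactly. Their poses are not given: they have to be found in the camera images.
- mount: fixed base of the mirror, a grey slab 170 x 250 x 12 mm screwed to the bench with two bearing posts; origin at the centre of its underside on the bench. Its +y points from the axle to the press pad, its +x to the dial. The tilt axle runs along its x axis, 72 mm above the bench. The white arc dial stands at x = +76 mm on the -y side, top up to 270 mm above the bench (the index tab's top up to 285 mm). Place and yaw vary
- press_pad (a point): flat-topped round black rubber pad, 32 mm across (flat part 24 mm) and 10 mm thick, on the free corner of the aluminium mirror plate, 120 mm in +y from the axle; the point is the centre of its top face, 89 mm above the bench at rest. It swings down about the axle with the plate, about 12 mm per 0.1 rad, nearly straight down at first. At its centre it takes about 2.5 N to start it and 2.2 N more per 0.1 rad; it springs back when let go
- tilt_plate (a joint): tilt of the mirror plate and its needle, rad: 0 at rest against the upper stop (spring-loaded), growing as the pad is pressed, hard stop at 0.40
- index (a joint): angle at which the index tab is set on the dial, rad, between 0.13 and 0.30 (differs each time, held by friction). The needle points at the tab when joint tilt_plate equals this value
- needle_tip (a point): tip of the thin dark steel needle on the dial end of the axle, in front of the dial face; the needle is 180 mm long from the axle and 7 mm wide, narrowing to 4 mm. At rest it leans 0.60 rad from the vertical, away from the pad, and swings up towards the vertical as the pad is pressed
- index_mark (a point): the point that the needle tip reaches when it points at the middle of the index tab; the dark steel tab is 14 mm wide and begins 4 mm farther out from the axle, on the dial's outer edge. y is the way the needle tip moves when the pad is pressed
- plug_gauge: loose stepped steel plug gauge standing upright, 30 mm across, 60 mm high, origin under its base; to be left alone
- elbow: loose black plastic elbow connector, 30 mm square foot, 50 mm high, origin under its base; to be left alone
- clip_cup: loose small grey plastic cup, 60 mm across, 50 mm high, origin under its base; to be left alone
- spanner: loose steel spanner lying flat, 150 mm long; to be left alone

How it is judged (in metres and radians):
On the way:
1. the pad is pressed and the needle tip stays at the index tab, within 7 mm either way, for 0.6 s (y of needle_tip in the frame of index_mark between -0.007 and 0.007 m and contact force between the fingers and tilt_plate_c0 above 1 N), for 0.6 s.
At the end, for the whole second after the job is handed in: the plate has sprung back to rest (tilt under 0.02 rad), the index tab is within 4 mm of where it was set, and the plug gauge, elbow, cup and spanner are within 20 mm of where they were (value of joint tilt_plate below 0.02 rad and distance of index_mark from where it was at the start of the episode below 0.004 m and distance of each of plug_gauge, elbow, clip_cup, spanner from where it was at the start of the episode below 0.02 m); the robot touches nothing.
It fails at once if the needle is pushed more than 14 mm past the middle of the index tab (y of needle_tip in the frame of index_mark above 0.014 m).
It fails at once if the robot pushes on the needle with more than 1 N (contact force between any of the fingers, the arm and tilt_plate_c1 above 1 N or contact force between any of the fingers, the arm and tilt_plate_c2 above 1 N or contact force between any of the fingers, the arm and tilt_plate_c3 above 1 N).
It fails at once if the index tab is shifted by more than 4 mm (distance of index_mark from where it was at the start of the episode above 0.004 m).
It fails at once if another thing on the bench is lifted or moved by more than 20 mm (distance of any of plug_gauge, elbow, clip_cup, spanner from where it was at the start of the episode above 0.02 m).
It also fails if it takes over 38 s, if anything falls off the work surface, if the arm or the gripper's body presses on something with over 40 N, if the wrist force passes 120 N, or if a joint passes its speed limit or range.

## Working session

There is one attempt and no reset: what is moved stays moved. The work goes in short steps, Python scripts to look and compute and a tool call to move; the robot and the scene stay as the last step left them, time stands still between calls to the robot, and variables do not carry over. Pictures are saved under pics/ and viewed, at most 10 in all, crops included, and the job is handed in when it is done.

Besides the shell and the picture viewer there is one more tool, called as name(argument=value, ...), one argument or row to a line, values as JSON. step_arm: Moves the arm, as the interface text tells. Its arguments: {"type":"object","properties":{"rows":{"type":"array"},"grip_force":{"type":"number"}},"required":["rows"]}

```bash
mkdir -p pics
cat > h.py <<'E'
import numpy as np,cv2
from bench import manip
def snap(n,tag):
    s=manip.state();p,d=manip.grab_frame(n);cv2.imwrite(f'pics/{tag}.png',p[:,:,::-1]);np.save(f'pics/{tag}.npy',d);return s,p,d
E
python3 - <<'E'
from h import *
for n in('side','top'):
    s,p,d=snap(n,n+'0');c=manip.camera_params(n);print(n,{k:np.round(v,3).tolist() if not isinstance(v,str) else v for k,v in c.items()})
print(s)
E
```

```text
side {'fx': 484.434, 'fy': 484.434, 'cx': 326.588, 'cy': 200.509, 'cam_to_world': [[0.983, 0.127, -0.132, 433.905], [-0.183, 0.728, -0.66, -659.913], [0.012, 0.673, 0.739, 874.436], [0.0, 0.0, 0.0, 1.0]]}
top {'fx': 482.834, 'fy': 482.834, 'cx': 322.811, 'cy': 195.231, 'cam_to_world': [[0.011, 0.992, -0.123, 438.431], [-1.0, 0.012, 0.007, -38.743], [0.008, 0.123, 0.992, 1311.086], [0.0, 0.0, 0.0, 1.0]]}
{'clock': 0.05, 'joints': array([ 1.26209239,  0.32181184, -0.07008605,  1.45163958,  0.02260819,
        1.37077331, -0.0568798 ]), 'qvel': array([-9.10936509e-05, -3.38818031e-05, -1.18723121e-03, -4.59601338e-04,
        3.93896996e-04,  5.61198173e-05,  1.84725788e-04]), 'tau': array([-4.65284916e-05, -4.92994380e+01, -4.06088568e-01, -3.13706660e+01,
       -6.41010236e-02,  3.97916848e-02,  7.33161960e-05]), 'position': array([ 205.98103294, -615.94189439,  221.48653225]), 'orientation': array([-3.09896957e+00, -5.04652964e-01,  6.24466398e-04]), 'force': array([-0.23815197,  0.50830831, -0.07270938]), 'ft_torque': array([ 0.00214761, -0.01306087,  0.04994187]), 'finger_force': 0.0, 'finger_gap': 87.16419416112706}
```

View pics/side0.png

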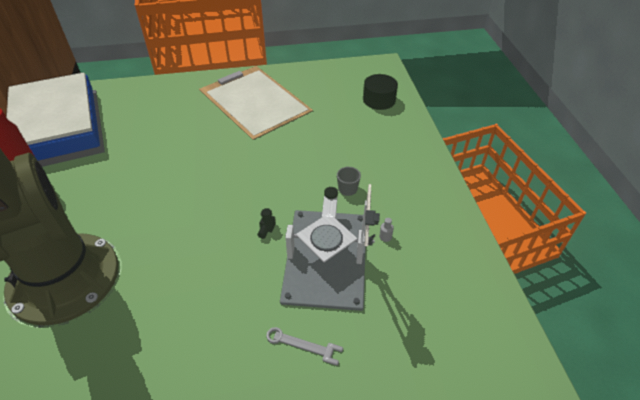

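View pics/top0.png

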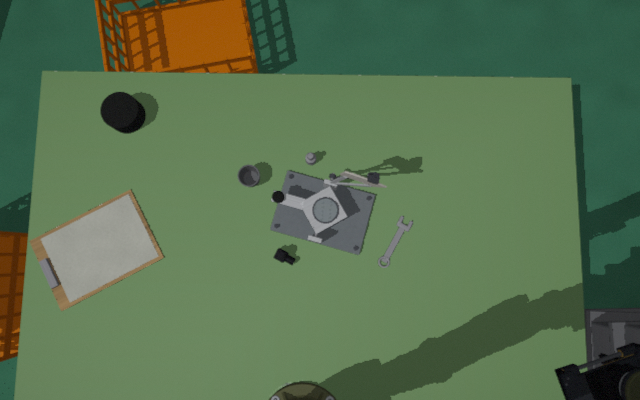

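The side view shows the pad at (331,194) and the top view shows it at (278,197). The dial is nearly edge-on around side (369,215) and top (355,180). I'll measure the pad and the slab, and zoom on the dial.

```bash
cat >> h.py <<'E'
def ray(n,u,v,s=None):
    c=manip.camera_params(n)
    if n=='wrist':
        T=np.eye(4);T[:3,:3]=cv2.Rodrigues(np.array(s['orientation']))[0];T[:3,3]=s['position'];T=T@np.array(c['T_tool_cam'])
    else:T=np.array(c['cam_to_world'])
    return T[:3,3],T[:3,:3]@np.array([(u-c['cx'])/c['fx'],-(v-c['cy'])/c['fy'],-1])
def onz(n,u,v,z,s=None):
    o,r=ray(n,u,v,s);return o+r*(z-o[2])/r[2]
def dep(n,u,v,d,s=None):
    o,r=ray(n,u,v,s);return o+r*d[int(v),int(u)]
E
python3 - <<'E'
from h import *
print({k:(np.round(v,3).tolist()) for k,v in manip.camera_params('wrist').items()})
for n,pts in(('side',[(331,192),(386,230)]),('top',[(278,197),(374,179),(311,158),(249,175)])):
    d=np.load(f'pics/{n}0.npy')
    for p in pts: print(n,p,dep(n,*p,d).round(),onz(n,*p,89).round(1))
# slab by height
d=np.load('pics/top0.npy');im=cv2.imread('pics/top0.png')
v,u=np.mgrid[150:270,260:395];o,_=ray('top',0,0);R=np.stack([ray('top',a,b)[1] for a,b in zip(u.ravel(),v.ravel())]);P=o+R*d[v,u].reshape(-1,1)
m=(P[:,2]>7)&(P[:,2]<18)
hs=cv2.cvtColor(im,cv2.COLOR_BGR2HSV)[v,u].reshape(-1,3);m&=hs[:,1]<60
mm=cv2.morphologyEx(m.reshape(v.shape).astype(np.uint8),cv2.MORPH_OPEN,np.ones((3,3)))
n,l,st,_=cv2.connectedComponentsWithStats(mm);k=1+st[1:,4].argmax()
r=cv2.minAreaRect(P[(l==k).ravel()][:,:2].astype(np.float32));print(r,st[k])
a=cv2.resize(cv2.imread('pics/side0.png')[150:270,260:420],None,fx=5,fy=5,interpolation=2)
cv2.imwrite('pics/z1.png',a)
E
```

```text
{'fx': 353.465, 'fy': 353.465, 'cx': 323.432, 'cy': 196.375, 'T_tool_cam': [[0.001, 0.971, 0.241, 64.753], [1.0, -0.001, -0.0, -0.553], [-0.0, 0.241, -0.971, -162.273], [0.0, 0.0, 0.0, 1.0]]}
side (331, 192) [588.  67.  87.] [588.   64.9  89. ]
side (386, 230) [697. -21.  36.] [680.3 -61.5  89. ]
top (278, 197) [585.  67.  87.] [584.7  67.   89. ]
top (374, 179) [ 607. -159.  256.] [ 634.  -177.9   89. ]
top (311, 158) [693. -15.  59.] [686.8 -15.7  89. ]
top (249, 175) [655. 156.  -1.] [640.5 142.4  89. ]Traceback (most recent call last):
  File "<stdin>", line 8, in <module>
  File "h.py", line 6, in ray
    c=manip.camera_params(n)
ValueError: time passes only in moves, steps and waits
```

```bash
sed -i 's/c=manip.camera_params(n)$/c=CP(n)/' h.py; sed -i '2a import functools\nCP=functools.lru_cache(None)(manip.camera_params)' h.py
python3 - <<'E'
from h import *
d=np.load('pics/top0.npy');im=cv2.imread('pics/top0.png')
v,u=np.mgrid[150:270,260:395];o,_=ray('top',0,0);R=np.stack([ray('top',a,b)[1] for a,b in zip(u.ravel(),v.ravel())]);P=o+R*d[v,u].reshape(-1,1)
m=(P[:,2]>7)&(P[:,2]<18)
hs=cv2.cvtColor(im,cv2.COLOR_BGR2HSV)[v,u].reshape(-1,3);m&=hs[:,1]<60
mm=cv2.morphologyEx(m.reshape(v.shape).astype(np.uint8),cv2.MORPH_OPEN,np.ones((3,3)))
n,l,st,_=cv2.connectedComponentsWithStats(mm);k=1+st[1:,4].argmax()
r=cv2.minAreaRect(P[(l==k).ravel()][:,:2].astype(np.float32));print(r,st[k])
a=cv2.resize(cv2.imread('pics/side0.png')[160:260,340:410],None,fx=5,fy=5,interpolation=2)
b=cv2.resize(im[155:205,320:395],None,fx=5,fy=5,interpolation=2)
c=np.zeros((500,730,3),np.uint8);c[:,:350]=a;c[:250,355:]=b
cv2.imwrite('pics/z1.png',c)
E
```

```text
((537.4791870117188, -111.3801040649414), (115.52599334716797, 169.0559844970703), 74.50968933105469) [  60   35   52   67 1429]
```

View pics/z1.png

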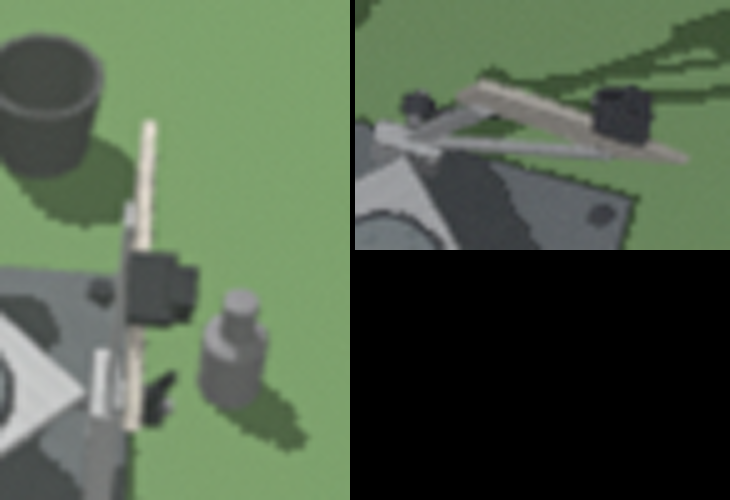

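Next I'll lift the tool, turn it to line up with the mount, and fly to a close look above the dial.

step_arm(
  rows=[
    [0.1, -0.06, -0.12, 0, 0, -0.02, 1],
    [0.2, -0.12, -0.25, 0, 0, -0.04, 1],
    [0.32, -0.19, -0.4, 0, 0, -0.06, 1],
    [0.44, -0.26, -0.55, 0, 0, -0.08, 1],
    [0.56, -0.34, -0.7, 0, 0, -0.1, 1],
    [0.68, -0.41, -0.85, 0, 0, -0.12, 1],
    [0.8, -0.48, -1, 0, 0, -0.14, 1],
    [0.9, -0.54, -1, 0, 0, -0.1556, 1],
    [1, -0.6, -1, 0, 0, -0.1556, 1],
    [1, -0.6, -1, 0, 0, -0.1556, 1],
  ],
)

```text
clock: 1.1
position: [283.6, -526.2, 322.2]
orientation: [-2.499, -1.902, -0.002]
force: [-0.3, -0.5, 0.7]
finger_gap: 15.3
finger_force: 0.0
```

step_arm(
  rows=[
    [0.1, 0.04, 0, 0, 0, 0, 1],
    [0.2, 0.08, -0.02, 0, 0, 0, 1],
    [0.3, 0.12, -0.04, 0, 0, 0, 1],
    [0.4, 0.16, -0.06, 0, 0, 0, 1],
    [0.5, 0.2, -0.08, 0, 0, 0, 1],
    [0.6, 0.24, -0.08, 0, 0, 0, 1],
    [0.7, 0.28, -0.08, 0, 0, 0, 1],
    [0.8, 0.32, -0.08, 0, 0, 0, 1],
    [0.9, 0.37, -0.08, 0, 0, 0, 1],
    [0.98, 0.41, -0.08, 0, 0, 0, 1],
  ],
)

```text
clock: 2.1
position: [348.5, -443.4, 330.6]
orientation: [2.5, 1.903, 0.0]
force: [0.2, 0.3, -0.4]
finger_gap: 0.6
finger_force: 0.0
```

step_arm(
  rows=[
    [0.1, 0.04, 0, 0, 0, 0, 1],
    [0.2, 0.08, 0, 0, 0, 0, 1],
    [0.3, 0.12, 0, 0, 0, 0, 1],
    [0.4, 0.16, 0, 0, 0, 0, 1],
    [0.5, 0.2, 0, 0, 0, 0, 1],
    [0.6, 0.24, 0, 0, 0, 0, 1],
    [0.7, 0.28, 0, 0, 0, 0, 1],
    [0.8, 0.32, 0, 0, 0, 0, 1],
    [0.9, 0.37, 0, 0, 0, 0, 1],
    [0.98, 0.41, 0, 0, 0, 0, 1],
  ],
)

```text
clock: 3.1
position: [414.1, -359.9, 330.6]
orientation: [2.5, 1.903, 0.0]
force: [0.0, 0.2, 0.1]
finger_gap: 0.6
finger_force: 0.0
```

step_arm(
  rows=[
    [0.1, 0.04, 0, 0, 0, 0, 1],
    [0.2, 0.08, 0, 0, 0, 0, 1],
    [0.3, 0.12, 0, 0, 0, 0, 1],
    [0.4, 0.16, 0, 0, 0, 0, 1],
    [0.5, 0.2, 0, 0, 0, 0, 1],
    [0.6, 0.24, 0, 0, 0, 0, 1],
    [0.7, 0.28, 0, 0, 0, 0, 1],
    [0.8, 0.32, 0, 0, 0, 0, 1],
    [0.9, 0.37, 0, 0, 0, 0, 1],
    [0.98, 0.41, 0, 0, 0, 0, 1],
  ],
)

```text
clock: 4.1
position: [479.8, -276.4, 330.6]
orientation: [2.5, 1.903, 0.0]
force: [1.0, 1.0, -0.1]
finger_gap: 0.5
finger_force: 0.0
```

step_arm(
  rows=[
    [0.1, 0.04, 0, 0, 0, 0, 1],
    [0.2, 0.08, 0, 0, 0, 0, 1],
    [0.3, 0.12, 0, 0, 0, 0, 1],
    [0.4, 0.16, 0, 0, 0, 0, 1],
    [0.5, 0.2, 0, 0, 0, 0, 1],
    [0.6, 0.24, 0, 0, 0, 0, 1],
    [0.7, 0.28, 0, 0, 0, 0, 1],
    [0.8, 0.32, 0, 0, 0, 0, 1],
    [0.98, 0.41, 0, 0, 0, 0, 1],
    [0.98, 0.41, 0, 0, 0, 0, 1],
  ],
)

```text
clock: 5.1
position: [546.3, -190.6, 330.5]
orientation: [-2.495, -1.907, -0.003]
force: [-0.7, 0.2, 0.1]
finger_gap: 0.3
finger_force: 0.0
```

Run:
```python
from h import *
s,p,d=snap('wrist','w1');print(s['clock'],s['position'],s['orientation'],s['force'],s['joints'].round(2))
np.savez('pics/w1s.npz',position=s['position'],orientation=s['orientation'])
```

```text
5.1 [ 546.25569484 -190.55003349  330.46998598] [-2.49517775 -1.90721212 -0.00274018] [-0.66938055  0.18369108  0.10489958] [ 0.78  0.18 -0.56  1.44  0.09  1.55 -0.05]
```

View pics/w1.png

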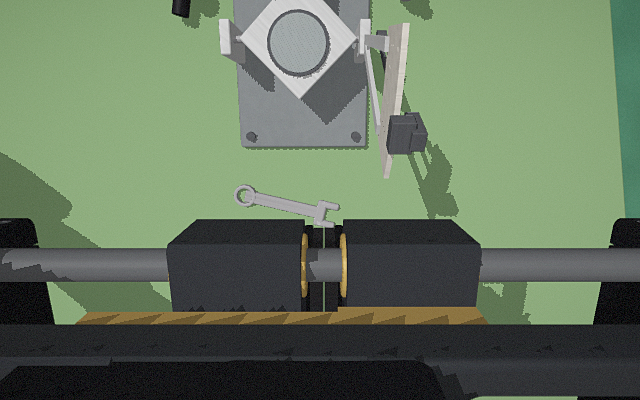

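The close view shows the tab as the dark block at about (388–427, 112–154), the needle running from (370,45) to about (380,130), and the slab's lower corners at (240,147) and (368,148). Now I'll turn these into mount coordinates.

Run:
```python
from h import *
s=dict(np.load('pics/w1s.npz'));d=np.load('pics/w1.npy');im=cv2.imread('pics/w1.png')
A=onz('wrist',240,147,12,s);B=onz('wrist',368.5,148,12,s)
e=(B-A)[:2];print('edge',A,B,np.linalg.norm(e),np.degrees(np.arctan2(e[1],e[0])))
yaw=np.arctan2(e[1],e[0]);yaw=np.radians(-15.5) if abs(np.degrees(yaw)+15.5)>2 else yaw
X=np.array([np.cos(yaw),np.sin(yaw)]);Y=np.array([-X[1],X[0]])
M=(A[:2]+B[:2])/2+125*Y;print('M',M)
pad=(onz('side',331,192,89)[:2]+onz('top',278,197,89)[:2])/2
print('pad mount',(pad-M)@X,(pad-M)@Y)
v,u=np.mgrid[40:185,364:440]
P=np.array([dep('wrist',a,b,d,s) for a,b in zip(u.ravel(),v.ravel())])
Q=np.c_[(P[:,:2]-M)@X,(P[:,:2]-M)@Y,P[:,2]-72].reshape(*u.shape,3)
g=im[40:185,364:440];np.savez('pics/Q.npz',Q=Q,g=g)
for r in (100,108,112,116,120,124,128,132,136,140,146,150,154,158):
    print(r,[(c,*Q[r-40,c-364].round().astype(int).tolist(),int(g[r-40,c-364].mean())) for c in (374,377,380,384,390,396,404,414,424)])
cv2.imwrite('pics/z2.png',cv2.resize(g,None,fx=4,fy=4,interpolation=cv2.INTER_NEAREST))
```

```text
edge [ 440.63564004 -145.58312885   12.        ] [ 608.30696821 -192.42655134   12.        ] 174.091873797909 -15.609112313341157
M [558.10542894 -48.61486689]
pad mount -3.6535582880588535 117.9285171127873
100 [(374, 70, -66, 100, 199), (377, 73, -66, 99, 202), (380, 101, -62, -70, 150), (384, 72, -67, 141, 152), (390, 72, -68, 166, 161), (396, 72, -68, 184, 207), (404, 134, -62, -73, 98), (414, 147, -61, -71, 148), (424, 160, -61, -70, 149)]
108 [(374, 69, -73, 107, 176), (377, 71, -73, 109, 197), (380, 102, -72, -72, 147), (384, 72, -73, 142, 156), (390, 72, -73, 167, 157), (396, 73, -73, 182, 195), (404, 134, -72, -71, 100), (414, 148, -72, -72, 150), (424, 161, -72, -71, 148)]
112 [(374, 69, -77, 109, 145), (377, 71, -76, 113, 195), (380, 103, -78, -73, 145), (384, 72, -76, 144, 154), (390, 72, -76, 168, 161), (396, 74, -76, 181, 196), (404, 135, -77, -73, 95), (414, 88, -76, 170, 116), (424, 162, -77, -72, 143)]
116 [(374, 69, -80, 110, 144), (377, 70, -80, 117, 195), (380, 72, -80, 125, 163), (384, 72, -79, 143, 157), (390, 69, -79, 184, 64), (396, 73, -79, 185, 70), (404, 78
[... 1769 characters left out ...]
9, -71, 151), (380, 72, -107, 131, 162), (384, 72, -105, 150, 163), (390, 70, -101, 183, 74), (396, 74, -101, 184, 79), (404, 80, -101, 184, 83), (414, 85, -100, 188, 74), (424, 92, -100, 188, 81)]
154 [(374, 97, -135, -72, 150), (377, 101, -134, -71, 150), (380, 72, -110, 131, 158), (384, 72, -107, 152, 159), (390, 71, -104, 182, 105), (396, 75, -104, 182, 112), (404, 80, -104, 182, 111), (414, 152, -134, -72, 101), (424, 167, -134, -73, 100)]
158 [(374, 97, -140, -71, 152), (377, 101, -140, -74, 147), (380, 105, -140, -70, 155), (384, 72, -110, 151, 162), (390, 74, -109, 164, 186), (396, 127, -140, -71, 151), (404, 139, -140, -72, 150), (414, 153, -140, -71, 97), (424, 167, -140, -72, 95)]
```

View pics/z2.png

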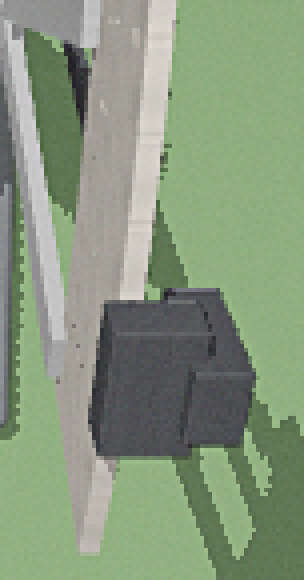

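The white strip is a dial strut that ends at the dial's inner edge. The needle must be on the +x side, hidden from here, so I'll look from that side.

step_arm(
  rows=[
    [0, 0.1, 0, 0, 0, 0, 1],
    [0, 0.2, 0, 0, 0, 0, 1],
    [0, 0.35, 0, 0, 0, 0, 1],
    [0, 0.5, 0, 0, 0, 0, 1],
    [0, 0.6, 0, 0, 0, 0, 1],
    [0, 0.7, 0, 0, 0, 0, 1],
    [0, 0.8, 0, 0, 0, 0, 1],
    [0, 0.9, 0, 0, 0, 0, 1],
    [0, 1, 0, 0, 0, 0, 1],
    [0, 1, 0, 0, 0, 0, 1],
  ],
)

```text
clock: 6.15
position: [642.0, -220.7, 329.9]
orientation: [-2.5, -1.902, -0.0]
force: [0.1, 0.3, 0.5]
finger_gap: 0.5
finger_force: 0.0
```

step_arm(
  rows=[
    [0, 0.1, 0, 0, 0, 0, 1],
    [0, 0.2, 0, 0, 0, 0, 1],
    [0, 0.3, 0, 0, 0, 0, 1],
    [0, 0.4, 0, 0, 0, 0, 1],
    [0, 0.5, 0, 0, 0, 0, 1],
    [0, 0.6, 0, 0, 0, 0, 1],
    [0, 0.7, 0, 0, 0, 0, 1],
    [0, 0.8, 0, 0, 0, 0, 1],
    [0, 0.8, 0, 0, 0, 0, 1],
    [0, 0.8, 0, 0, 0, 0, 1],
  ],
)

```text
clock: 7.15
position: [717.9, -241.7, 330.4]
orientation: [-2.5, -1.902, 0.001]
force: [0.3, -0.1, 0.7]
finger_gap: 0.3
finger_force: 0.0
```

Run:
```python
from h import *
s,p,d=snap('wrist','w2');print(s['clock'],s['position'],s['orientation'],s['force'])
np.savez('pics/w2s.npz',position=s['position'],orientation=s['orientation'])
cv2.imwrite('pics/z3.png',cv2.resize(p[0:200,60:300,::-1],None,fx=3,fy=3,interpolation=cv2.INTER_NEAREST))
```

```text
7.15 [ 717.89445521 -241.68983962  330.40259754] [-2.49991767e+00 -1.90173429e+00  6.10184233e-04] [ 0.25627958 -0.05895399  0.67852851]
```

View pics/z3.png

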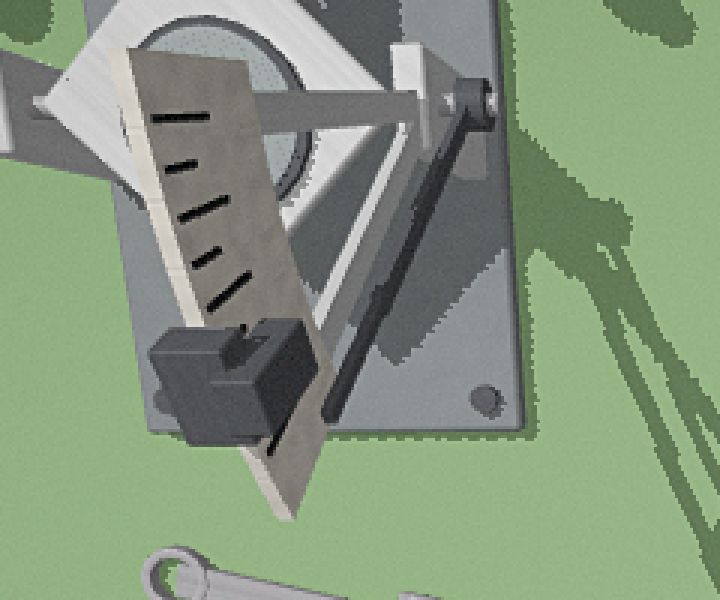

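The needle is visible here: the dark bar from the hub at crop (475,100) to its tip at crop (332,412), which is image (171,137). The tab block covers crop (155–318, 320–445). Now I'll get the angles from depth.

Run:
```python
from h import *
s=dict(np.load('pics/w2s.npz'));d=np.load('pics/w2.npy');im=cv2.imread('pics/w2.png')
yaw=np.radians(-15.55);X=np.array([np.cos(yaw),np.sin(yaw)]);Y=np.array([-X[1],X[0]])
A=onz('wrist',60+150/3,430/3,12,s);B=onz('wrist',60+523/3,428/3,12,s);print(A,B,np.degrees(np.arctan2(*(B-A)[1::-1])),np.linalg.norm(B-A))
M2=(A+B)[:2]/2+125*Y;print('M2',M2)
M=np.array([558.1,-48.6]);M=(M+M2)/2
v,u=np.mgrid[20:155,100:240];P=np.array([dep('wrist',a,b,d,s) for a,b in zip(u.ravel(),v.ravel())])
Q=np.c_[(P[:,:2]-M)@X,(P[:,:2]-M)@Y,P[:,2]-72];g=im[20:155,100:240].reshape(-1,3).max(1)
n=(g<75)&(Q[:,0]>78)&(Q[:,0]<105)
r=np.hypot(Q[:,1],Q[:,2]);a=np.arctan2(-Q[:,1],Q[:,2])
nd=n&(r>20)&(r<182)&(u.ravel()>60+318/3)
for lo in range(20,190,20):
    k=nd&(r>=lo)&(r<lo+20)
    if k.sum():print('needle r',lo,k.sum(),np.median(Q[k],0).round(1),np.median(a[k]).round(3))
k=nd&(r>40)
f=np.polyfit(Q[k,2],Q[k,1],1);print('needle line y=%.4f z+%.1f angle %.3f'%(f[0],f[1],-np.arctan(f[0])))
t=(g<135)&(Q[:,0]>60)&(Q[:,0]<110)&(r>183)&(r<225)&(u.ravel()<167)&(v.ravel()>100)&(im[20:155,100:240].reshape(-1,3).ptp(1)<25 if hasattr(im,'ptp') else np.ptp(im[20:155,100:240].reshape(-1,3),1)<25)
for lo,hi in((65,72),(72,78),(78,83),(83,87),(87,91),(91,96)):
    k=t&(Q[:,0]>=lo)&(Q[:,0]<hi)
    if k.sum()>5:
        print('tab x',lo,hi,k.sum(),'r',np.percentile(r[k],[2,98]).round(),'a 3/97',np.percentile(a[k],[3,97]).round(3),cv2.minAreaRect(Q[k,1:].astype(np.float32)))
```

```text
[ 444.20115928 -145.34596816   12.        ] [ 606.51418466 -189.19881967   12.        ] -15.118897115124595 168.13265831952293
M2 [558.86757203 -46.84778431]
needle r 20 43 [ 87.7 -16.7  25.4] 0.573
needle r 40 63 [ 87.6 -27.6  44.3] 0.558
needle r 60 127 [ 86.8 -36.   54.5] 0.572
needle r 80 79 [ 87.7 -51.2  72.5] 0.601
needle r 100 78 [ 88.  -63.   89.2] 0.605
needle r 120 108 [ 87.9 -72.6 107.8] 0.588
needle r 140 94 [ 87.8 -83.2 124.8] 0.587
needle r 160 114 [ 88.  -95.2 142.2] 0.589
needle r 180 8 [  86.6 -100.9  149.5] 0.594
needle line y=-0.2789 z+-41.2 angle 0.272
tab x 65 72 161 r [200. 211.] a 3/97 [0.408 0.519] ((-92.31441497802734, 187.37294006347656), (25.711050033569336, 10.629256248474121), 4.365339756011963)
tab x 72 78 546 r [184. 211.] a 3/97 [0.4   0.635] ((-98.42713928222656, 170.1310577392578), (53.26639938354492, 29.001365661621094), 31.81660270690918)
tab x 78 83 239 r [189. 214.] a 3/97 [0.407 0.518] ((-86.79057312011719, 183.27406311035156), (20.45437240600586, 31.78029441833496), 63.60736083984375)
tab x 83 87 343 r [187. 215.] a 3/97 [0.408 0.513] ((-87.1181411743164, 183.38714599609375), (19.803661346435547, 31.542091369628906), 64.65979766845703)
tab x 87 91 250 r [186. 215.] a 3/97 [0.428 0.495] ((-86.23210906982422, 182.4031524658203), (13.67053508758545, 32.15948486328125), 49.961631774902344)
tab x 91 96 449 r [186. 214.] a 3/97 [0.432 0.497] ((-89.2397689819336, 178.22085571289062), (14.253328323364258, 31.080516815185547), 26.81651496887207)
```

The index angle comes out at about 0.13 rad (needle at rest 0.59, tab centre 0.4625). Next I'll head for the pad, with a look on the way.

step_arm(
  rows=[
    [0.09, -0.1, 0, 0, 0, 0, 1],
    [0.18, -0.2, 0, 0, 0, 0, 1],
    [0.28, -0.3, 0, 0, 0, 0, 1],
    [0.37, -0.4, 0, 0, 0, 0, 1],
    [0.46, -0.5, 0, 0, 0, 0, 1],
    [0.55, -0.6, 0, 0, 0, 0, 1],
    [0.64, -0.7, 0, 0, 0, 0, 1],
    [0.74, -0.8, 0, 0, 0, 0, 1],
    [0.83, -0.9, 0, 0, 0, 0, 1],
    [0.92, -1, 0, 0, 0, 0, 1],
  ],
)

```text
clock: 8.2
position: [645.7, -125.7, 330.8]
orientation: [2.5, 1.902, 0.0]
force: [0.7, -0.3, 0.3]
finger_gap: 0.2
finger_force: 0.0
```

step_arm(
  rows=[
    [0.09, -0.1, 0, 0, 0, 0, 1],
    [0.18, -0.2, 0, 0, 0, 0, 1],
    [0.28, -0.3, 0, 0, 0, 0, 1],
    [0.37, -0.4, 0, 0, 0, 0, 1],
    [0.46, -0.5, 0, 0, 0, 0, 1],
    [0.55, -0.6, 0, 0, 0, 0, 1],
    [0.64, -0.75, 0, 0, 0, 0, 1],
    [0.78, -0.9, 0, 0, 0, 0, 1],
    [0.92, -1, 0, 0, 0, 0, 1],
    [0.92, -1, 0, 0, 0, 0, 1],
  ],
)

```text
clock: 9.2
position: [573.8, -7.1, 331.3]
orientation: [2.495, 1.908, 0.002]
force: [0.4, 0.4, 0.3]
finger_gap: 0.2
finger_force: 0.0
```

Run:
```python
from h import *
s,p,d=snap('wrist','w3');print(s['clock'],s['position'],s['orientation'])
R=cv2.Rodrigues(np.array(s['orientation']))[0]
v,u=np.mgrid[0:400:1,150:500:1];k=(p[0:400,150:500].max(2)<60)
P=np.array([dep('wrist',a,b,d,s) for a,b in zip(u[k],v[k])]);z=(P[:,2]>84)&(P[:,2]<92)
Q=P[z];Q=Q[np.linalg.norm(Q[:,:2]-[588,67],axis=1)<40];print(len(Q),Q.mean(0),cv2.minEnclosingCircle(Q[:,:2].astype(np.float32)))
c=np.r_[cv2.minEnclosingCircle(Q[:,:2].astype(np.float32))[0],89];print('tool shift',R.T@(c-s['position']))
cv2.imwrite('pics/z4.png',p[:,:,::-1])
```

```text
9.2 [573.82526733  -7.11906467 331.29184321] [2.49546610e+00 1.90810972e+00 1.92212564e-03]
617 [587.12187088  68.81145946  88.85327588] ((587.2291259765625, 68.83642578125), 15.413236618041992)
tool shift [ 76.60974555  -7.19470187 242.34978935]
```

View pics/z4.png

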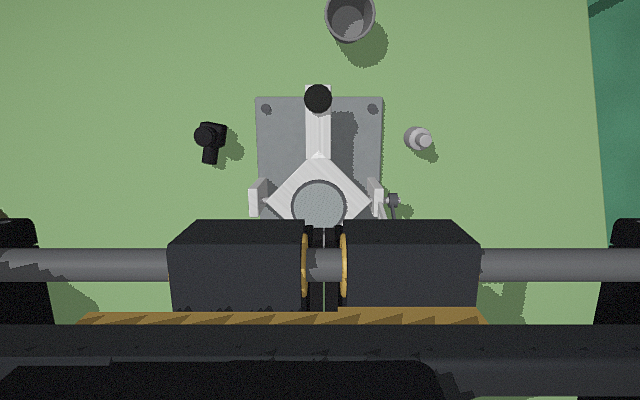

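The pad is at image (318,98), which is world (587,69). The way down is clear; the cup and elbow are well to the sides.

step_arm(
  rows=[
    [0.1, -0.01, 0.1, 0, 0, 0, 1],
    [0.2, -0.02, 0.2, 0, 0, 0, 1],
    [0.3, -0.03, 0.3, 0, 0, 0, 1],
    [0.4, -0.04, 0.4, 0, 0, 0, 1],
    [0.5, -0.05, 0.5, 0, 0, 0, 1],
    [0.6, -0.06, 0.6, 0, 0, 0, 1],
    [0.7, -0.07, 0.7, 0, 0, 0, 1],
    [0.77, -0.07, 0.8, 0, 0, 0, 1],
    [0.77, -0.07, 0.9, 0, 0, 0, 1],
    [0.77, -0.07, 1, 0, 0, 0, 1],
  ],
)

```text
clock: 10.25
position: [588.4, 64.7, 229.6]
orientation: [2.5, 1.902, -0.001]
force: [0.3, -0.5, 0.5]
finger_gap: 0.4
finger_force: 0.0
```

step_arm(
  rows=[
    [0, 0, 0.12, 0, 0, 0, 1],
    [0, 0, 0.24, 0, 0, 0, 1],
    [0, 0, 0.36, 0, 0, 0, 1],
    [0, 0, 0.5, 0, 0, 0, 1],
    [0, 0, 0.62, 0, 0, 0, 1],
    [0, 0, 0.75, 0, 0, 0, 1],
    [0, 0, 0.88, 0, 0, 0, 1],
    [0, 0, 1, 0, 0, 0, 1],
    [0, 0, 1, 0, 0, 0, 1],
    [0, 0, 1, 0, 0, 0, 1],
  ],
)

```text
clock: 11.25
position: [588.4, 65.0, 130.4]
orientation: [-2.5, -1.902, 0.0]
force: [-0.7, -0.4, 0.4]
finger_gap: 0.4
finger_force: 0.0
```

step_arm(
  rows=[
    [0, 0, 0.06, 0, 0, 0, 1],
    [0, 0, 0.12, 0, 0, 0, 1],
    [0, 0, 0.18, 0, 0, 0, 1],
    [0, 0, 0.24, 0, 0, 0, 1],
    [0, 0, 0.28, 0, 0, 0, 1],
    [0, 0, 0.32, 0, 0, 0, 1],
    [0, 0, 0.35, 0, 0, 0, 1],
    [0, 0, 0.36, 0, 0, 0, 1],
    [0, 0, 0.36, 0, 0, 0, 1],
    [0, 0, 0.36, 0, 0, 0, 1],
  ],
)

```text
clock: 12.25
position: [588.5, 64.9, 94.7]
orientation: [2.5, 1.902, 0.0]
force: [0.7, -0.6, -0.1]
finger_gap: 0.5
finger_force: 0.0
```

step_arm(
  rows=[
    [0.03, -0.02, 0, 0, 0, 0, 1],
    [0.03, -0.02, 0.02, 0, 0, 0, 1],
    [0.03, -0.02, 0.04, 0, 0, 0, 1],
    [0.03, -0.02, 0.06, 0, 0, 0, 1],
    [0.03, -0.02, 0.08, 0, 0, 0, 1],
    [0.03, -0.02, 0.1, 0, 0, 0, 1],
    [0.03, -0.02, 0.12, 0, 0, 0, 1],
    [0.03, -0.02, 0.14, 0, 0, 0, 1],
    [0.03, -0.02, 0.15, 0, 0, 0, 1],
    [0.03, -0.02, 0.15, 0, 0, 0, 1],
  ],
)

```text
clock: 13.25
position: [587.5, 69.2, 79.7]
orientation: [-2.5, -1.902, -0.002]
force: [-0.4, 3.6, 4.6]
finger_gap: 0.5
finger_force: 2.3
```

Run:
```python
from h import *
s,p,d=snap('top','t2');s2,p,d=snap('side','s2');print(s['position'],s['force'],s2['position'],s2['force'])
```

```text
[587.51091803  69.2121409   79.68589485] [-0.40772331  3.6363064   4.55784178] [587.55529326  69.21583232  79.78895081] [-0.32795613  4.38714967  4.08166349]
```

Force and depth agree on a tilt of about 0.083 rad. I'll press 5.3 mm more and hold.

step_arm(
  rows=[
    [0, 0, 0.01, 0, 0, 0, 1],
    [0, 0, 0.02, 0, 0, 0, 1],
    [0, 0, 0.03, 0, 0, 0, 1],
    [0, 0, 0.04, 0, 0, 0, 1],
    [0, 0, 0.05, 0, 0, 0, 1],
    [0, 0, 0.053, 0, 0, 0, 1],
    [0, 0, 0.053, 0, 0, 0, 1],
    [0, 0, 0.053, 0, 0, 0, 1],
    [0, 0, 0.053, 0, 0, 0, 1],
    [0, 0, 0.053, 0, 0, 0, 1],
  ],
)

```text
clock: 14.35
position: [587.6, 69.1, 74.5]
orientation: [-2.5, -1.902, -0.002]
force: [0.3, 5.2, 5.8]
finger_gap: 0.4
finger_force: 2.9
```

Run:
```python
from h import *
s,p,d=snap('top','t3');print(s['position'],s['force'])
s,p,d=snap('side','s3');print(s['position'],s['force'])
# mirror-plate tilt from depth: plane fit of bright plate/mirror points near the axle, top view, rest vs now
yaw=np.radians(-15.55);X=np.array([np.cos(yaw),np.sin(yaw)]);Y=np.array([-X[1],X[0]]);M=np.array([558.5,-47.7])
for n in('top','side'):
  v,u=np.mgrid[170:270,270:380] if n=='top' else np.mgrid[180:270,280:370]
  o,_=ray(n,0,0);Rr=np.array([ray(n,a,b)[1] for a,b in zip(u.ravel(),v.ravel())])
  for t in('0','2','3'):
    f=np.load(f'pics/{n}0.npy' if t=='0' else f'pics/{n[0]}{t}.npy')
    P=o+Rr*f[v,u].reshape(-1,1);q=np.c_[(P[:,:2]-M)@X,(P[:,:2]-M)@Y,P[:,2]]
    k=(abs(q[:,0])+abs(q[:,1])<48)&(q[:,2]>60)&(q[:,2]<95)
    A=np.c_[q[k,:2],np.ones(k.sum())];c=np.linalg.lstsq(A,q[k,2],rcond=None)[0];print(n,t,k.sum(),c.round(3))
```

```text
[587.59793076  69.07966597  74.5377416 ] [0.29609586 5.21610536 5.75493362]
[587.5704657   69.10352396  74.48613198] [-0.26389012  5.6607872   5.82437786]
top 0 686 [-2.4000e-02 -4.9000e-02  8.0934e+01]
top 2 689 [-2.20e-02 -1.25e-01  8.10e+01]
top 3 690 [-2.6000e-02 -1.6200e-01  8.0954e+01]
side 0 806 [-2.0000e-02 -3.1000e-02  8.2463e+01]
side 2 756 [-2.1000e-02 -1.0900e-01  8.2568e+01]
side 3 742 [-2.1000e-02 -1.4300e-01  8.2692e+01]
```

All estimates put the tilt at 0.113–0.136 rad, inside the 0.09–0.17 window. I'll hold for another second, then release.

step_arm(
  rows=[
    [0, 0, 0.004, 0, 0, 0, 1],
    [0, 0, 0.004, 0, 0, 0, 1],
    [0, 0, 0.004, 0, 0, 0, 1],
    [0, 0, 0.004, 0, 0, 0, 1],
    [0, 0, 0.004, 0, 0, 0, 1],
    [0, 0, 0.004, 0, 0, 0, 1],
    [0, 0, 0.004, 0, 0, 0, 1],
    [0, 0, 0.004, 0, 0, 0, 1],
    [0, 0, 0.004, 0, 0, 0, 1],
    [0, 0, 0.004, 0, 0, 0, 1],
  ],
)

```text
clock: 15.45
position: [587.6, 69.1, 74.1]
orientation: [-2.5, -1.902, -0.002]
force: [0.8, 5.2, 5.1]
finger_gap: 0.5
finger_force: 3.0
```

step_arm(
  rows=[
    [0, 0, -0.03, 0, 0, 0, 1],
    [0, 0, -0.07, 0, 0, 0, 1],
    [0, 0, -0.11, 0, 0, 0, 1],
    [0, 0, -0.15, 0, 0, 0, 1],
    [0, 0, -0.2, 0, 0, 0, 1],
    [0, 0, -0.3, 0, 0, 0, 1],
    [0, 0, -0.45, 0, 0, 0, 1],
    [0, 0, -0.6, 0, 0, 0, 1],
    [0, 0, -0.75, 0, 0, 0, 1],
    [0, 0, -0.9, 0, 0, 0, 1],
  ],
)

```text
clock: 16.45
position: [587.5, 68.2, 165.6]
orientation: [2.5, 1.901, 0.001]
force: [0.9, -0.5, -0.6]
finger_gap: 0.5
finger_force: 0.0
```

step_arm(
  rows=[
    [0, 0, -0.1, 0, 0, 0, 1],
    [0, 0, -0.2, 0, 0, 0, 1],
    [0, 0, -0.3, 0, 0, 0, 1],
    [0, 0, -0.4, 0, 0, 0, 1],
    [0, 0, -0.5, 0, 0, 0, 1],
    [0, 0, -0.55, 0, 0, 0, 1],
    [0, 0, -0.6, 0, 0, 0, 1],
    [0, 0, -0.6, 0, 0, 0, 1],
    [0, 0, -0.6, 0, 0, 0, 1],
    [0, 0, -0.6, 0, 0, 0, 1],
  ],
)

```text
clock: 17.45
position: [587.0, 68.2, 223.3]
orientation: [-2.5, -1.902, 0.001]
force: [0.2, 0.4, -0.3]
finger_gap: 0.2
finger_force: 0.0
```

Run:
```python
from h import *
s,p,d=snap('top','t4');print(s['clock'],s['position'],s['force'])
a=cv2.imread('pics/top0.png').astype(int);b=cv2.imread('pics/t4.png').astype(int)
yaw=np.radians(-15.55);X=np.array([np.cos(yaw),np.sin(yaw)]);Y=np.array([-X[1],X[0]]);M=np.array([558.5,-47.7])
v,u=np.mgrid[170:270,270:380];o,_=ray('top',0,0);Rr=np.array([ray('top',i,j)[1] for i,j in zip(u.ravel(),v.ravel())])
P=o+Rr*d[v,u].reshape(-1,1);q=np.c_[(P[:,:2]-M)@X,(P[:,:2]-M)@Y,P[:,2]];k=(abs(q[:,0])+abs(q[:,1])<48)&(q[:,2]>60)&(q[:,2]<95)
print(np.linalg.lstsq(np.c_[q[k,:2],np.ones(k.sum())],q[k,2],rcond=None)[0])
```

```text
17.45 [586.97587743  68.22060907 223.29587858] [ 0.23755137  0.42272173 -0.27213244]
[-1.64567740e-02 -4.82119125e-02  8.09197699e+01]
```

```bash
python3 -c "
from bench import manip;print(manip.hand_in())"
```

```text
the job is handed in; nothing more can be done
None
```

I pressed the pad to a tilt of about 0.13 rad, in line with my estimate for the index tab, held it for over a second and released it; the plate sprang back to rest, the arm is clear, and the job is handed in (no verdict was returned, and I worked out the needle's position while pressed from tilt and force, as the dial hid it).

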